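Lock a gas sample cylinder in its bench cradle with clevis pin and hitch clip

TASK

Lock the gas sample cylinder in its cradle: push the half-withdrawn clevis pin fully home and secure it with the red-gripped hitch clip from the rack, pressing the clip straight down through the cross hole in the pin's end until its bowed spring leg snaps over the outside of the shank and hugs it. Leave the smaller blue clips standing in the rack.

Things in the scene. Friction and masses are not known exactly. Their poses are not given: they have to be found in the camera images.
- cradle: bench cradle, fixed; origin under the centre of its 150 x 190 mm base plate (top at 14 mm). A steel sample cylinder (50 mm diameter, along y, 25 mm to +x of the origin) reaches 98 mm high, valve knobs 101 mm at y = +-99 mm. On the -x side a clevis: two dark round-topped ears, outer faces at y = +-20 mm, tops at 94 mm, through which the pin slides along y
- pin (a joint): how far the clevis pin is withdrawn, m, along the cradle's +y: 0 = fully home (head against the ear), up to 0.045. It is pushed towards the cradle's -y against about 2.5 N of friction. Only when it is home does its cross hole stand clear of the ear and washer
- pin_head (a point): centre of the outer flat face of the pin's head (steel disc 30 mm diameter, 8 mm thick), 80 mm high, axis along y (level). The face looks to +y and is pushed to -y. Moves with the pin
- pin_hole (a point): centre of the cross hole at the pin's -y end: shank 18 mm diameter, vertical hole 8 mm diameter right through, mouths countersunk to about 12 mm. With the pin home it is 11 mm outside the ear (9 mm from the washer), 80 mm high; the pin ends 15 mm beyond. y = pin axis, z = hole axis, up. Moves with the pin
- clip_grip (a point): centre of the red grip of the clip to use: flat-sided plastic frame 30 mm wide (x), 12 mm thick (y), 44 mm high (z: 23 mm below to 21 mm above this point); grip it across x. z points up, away from the legs. Whole clip 122 mm long, 60 g
- clip_seat (a point): point on the clip's straight leg (5 mm wire, round tip 44 mm lower) that lies at pin_hole when the clip is home; 6 mm to -x and 57 mm below clip_grip; a coil begins 15 mm above it. Sprung leg on the +x side: bow 9 mm off, narrowing to 6 mm off 12 mm lower, flared to 13 mm off at its tip 28 mm lower. The clip's x-z plane goes across the pin's axis, either way round
- clip_leg (a joint): angle by which the sprung leg is bent away from the straight leg, rad: 0 = relaxed, 0.07 to 0.12 while its narrow part passes the shank, under 0.03 once it has snapped round the shank. Spring 4 N m/rad, preloaded 0.16 N m, hinged at the coil; pressing the clip on takes 5 to 10 N
- rack: aluminium clip rack, fixed: foot 64 x 150 mm, block 44 x 130 x 52 mm high; origin under its centre. Three pockets in a row along y, 42 mm apart, 44 mm deep, each with a clip standing upright (may lean some degrees), its flat x-z plane across the row. Fingers fit only in front of and behind a grip (along x), not between neighbours. Which clip is in which pocket varies
- small_a_grip (a point): centre of the blue grip (26 x 10 x 37 mm) of a smaller hitch clip that does not fit this pin; about 102 mm high in the rack. To be left standing
- small_b_grip (a point): the same of the second small blue clip

How it is judged (in metres and radians):
At the end, for the whole second after the job is handed in: Pin home within 4 mm; the red clip stands in the cross hole: seat point within 5 mm of the hole's centre sideways, 6 mm above to 7 mm below, upright within 0.25 rad, across the pin's axis within 0.3 rad; sprung leg closed round the shank (bent under 0.05 rad); clip at rest (value of joint pin below 0.004 m and z of clip_seat in the frame of pin_hole between -0.007 and 0.006 m and horizontal distance between clip_seat and pin_hole below 0.005 m and angle between the y axis of clip_seat and the y axis of pin_hole, either way round below 0.3 rad and angle between clip_seat's own z axis and vertical below 0.25 rad and value of joint clip_leg below 0.05 rad and linear speed of clip below 0.02 m/s); the robot touches nothing.
It fails at once if a blue clip is pulled out of or knocked in the rack (moved more than 20 mm) (distance of any of small_a_grip, small_b_grip from where it was at the start of the episode above 0.02 m).
It also fails if it takes over 54 s, if anything falls off the work surface, if the arm or the gripper's body presses on something with over 40 N, if the wrist force passes 120 N, or if a joint passes its speed limit or range.

ROBOT

A 6-joint arm with a two-finger parallel gripper is mounted at the origin on a cart in front of the work surface, level with it; the furniture and walls round the work are solid. World frame = base frame: x ahead of the robot, y to its left, z up, the work surface at z = 0. Lengths are in mm, angles in rad, forces in N, time in s.
With the tool pointing down it reaches from about 350 to 725 mm from the base axis. Payload 6 kg.
Tool frame: the origin (TCP) lies on the centre line of the jaws, within the pads' length; the fingertips stand ctrl.tips_ahead ahead of it and the grasp point (between the pads) lies 11 mm behind it (ctrl.tips_ahead is the distance from the TCP to the fingertips, in mm); z points along the fingers, x is the direction in which the jaws open and shut, and the axes are right-handed (so a half turn about z gives the same grasp; the last joint's range is limited). The gripper opens to 85 mm and grips with 20 to 120 N. Pads are 22 mm wide; open, the fingers measure 114 mm over their backs; the gripper's body (76 mm by 85 mm) begins 54 mm behind the grasp point. The pads swing forward as they close: fully open they stand 13 mm farther back than shut.
Start: joints at [1.63, 0.04, 0.085, 0, -1.615, -0.334], TCP at [162.787, 577.473, 239.261] pointing down, gripper open.
Joint ranges: [-2.56, 2.56], [-1.29, 2.01], [-1.08, 1.49], [-3.29, 1.98], [-2.81, -0.18], [-2.99, 2.99]. Speed limits (rad/s): [2.57, 2.57, 3.01, 3.14, 3.14, 3.14].

INTERFACE

Orientations are given as a unit quaternion [x, y, z, w].
In Python, from cell import ctrl, get_image, camera_info, search_frame gives the robot as it stands.
- The arm moves only by the tool move_arm, never from a script. Its arguments are lists of equal length, an entry for each row: "offset": the shift along the world's x, y, z in cm, a list of three; "delta_rot": the turn, a rotation vector about the world's x, y, z in degrees, a list of three; "gripper": the opening, from 0 (shut) to 1 (fully open). A call has 1 to 8 rows; each row is the pose to reach, as a shift and turn from the pose measured when the call began; what a row does not reach only later rows make up. A row lasts 1/8 s, in which the tool goes at most 62.5 mm and 10.7 degrees, less where a joint would pass 70% of its speed; a pose out of reach is approached as far as the arm can. A call with a gripper value outside its range is refused whole. The fingers move at their own pace and stop on an object; "newtons" is the grip in N (left out, the last holds). Time passes only in rows, so rows that repeat a pose let the fingers close. It gives the time, the measured TCP pose, the force and the opening at its end, in the units of the state.
- ctrl.sense(): the state, without advancing time (a new reading comes with each control period).
- get_image(name): name is "scene" or "top" or "wrist"; returns (picture, depth): 384x512x3 uint8, red, green, blue; 384x512 float32, mm along the optical axis (not along the pixel's ray), 0 where there is no reading.
- camera_info(name): a dict with "intrinsics" (3x3 intrinsics, pixels), "dist_coeffs" ([k1, k2, p1, p2, k3] as OpenCV has them; the pictures are not rectified), "view" (4x4, takes a point from world to camera coordinates). Camera axes: x right, y down, z forward; pixel columns grow to the right and rows downward; lengths in mm; the calibration is good to about 2 mm. A picture is of the moment at which its call begins: read the wrist's pose just before it. camera_info takes no time and is no camera call; for the wrist camera it gives the pose at the moment of the call.
- ctrl.job_done(): hands the job in, once; it reports no verdict.
Trained networks look in the newest picture that a camera, given by its name, has taken for a name from the list of things; names that differ only in an ending like _2 or _b are one class to them, and where a whole thing is asked for, a point or a joint stands for the part that bears it (a point fixed in the world has none). Each returns a list of dicts, best first, with "p" (0 to 1); they miss things now and then, are a little off and sometimes report something else, mostly with a low value. They report only what shows in the picture. A call takes as long as a camera call.
- search_frame(name, camera): "position" ([x, y, z] in mm, in world coordinates, good to about 4 mm: the middle of the surface that is visible of it).
The state is a dict: "clock": time; "joint_pos": joint angles; "dq": joint speeds; "effort": joint torques, N m; "position": TCP position; "tcp_rot": TCP orientation; "contact_force": force on the tool from outside, world axes, zero at the start; "wrist_torque": the same for the moment, N m; "grip_width": opening from 0.0 (shut) to 1.0 (fully open).
Only numpy, scipy, OpenCV 4.12 (cv2) and the standard library are available. Lean on these libraries where they do the work, as an engineer would, in place of code of your own. Each camera call takes 0.05 s, during which the arm holds its last target.

## Working session

There is one attempt and no reset: what is moved stays moved. The work goes in short steps, Python scripts to look and compute and a tool call to move; the robot and the scene stay as the last step left them, time stands still between calls to the robot, and variables do not carry over. Pictures are saved under pics/ and viewed, and the job is handed in when it is done.

Besides the shell and the picture viewer there is one more tool, called as name(argument=value, ...) on one line, values as JSON. move_arm: Moves the arm, as the interface text tells. Its arguments: {"type":"object","properties":{"offset":{"type":"array","items":{"type":"array","items":{"type":"number"}}},"delta_rot":{"type":"array","items":{"type":"array","items":{"type":"number"}}},"gripper":{"type":"array","items":{"type":"number"}},"newtons":{"type":"number"}},"required":["offset","delta_rot","gripper"]}

```bash
mkdir -p pics; ls; cat > h.py <<'E'
from cell import ctrl, get_image, camera_info, search_frame
import numpy as np, cv2
def snap(cam,fn):
    info=camera_info(cam); im,d=get_image(cam)
    cv2.imwrite('pics/'+fn+'.png',im[:,:,::-1]); np.savez('pics/'+fn+'.npz',im=im,d=d,K=info['intrinsics'],D=info['dist_coeffs'],V=info['view'])
    return im,d,info
def cloud(fn):
    z=np.load('pics/'+fn+'.npz'); d=z['d'];h,w=d.shape
    u,v=np.meshgrid(np.arange(w),np.arange(h))
    p=cv2.undistortPoints(np.stack([u,v],-1).reshape(-1,1,2).astype(np.float64),z['K'],z['D']).reshape(h,w,2)
    P=np.dstack([p[...,0]*d,p[...,1]*d,d,np.ones_like(d)])
    W=P@np.linalg.inv(z['V']).T
    W=W[...,:3]; W[d==0]=np.nan
    return z['im'],W
def proj(fn,pts):
    z=np.load('pics/'+fn+'.npz');V=z['V']
    r,_=cv2.Rodrigues(V[:3,:3].copy())
    return cv2.projectPoints(np.array(pts,float).reshape(-1,1,3),r,V[:3,3].copy(),z['K'],z['D'])[0].reshape(-1,2)
E
python3 - <<'E'
from h import *
np.set_printoptions(precision=1,suppress=True)
print(ctrl.sense(),ctrl.tips_ahead)
for c in ['scene','top']:
    snap(c,c+'0'); print(c,camera_info(c)['view'])
    for n in ['pin_head','pin_hole','clip_grip','small_a_grip','cradle','rack']:
        r=search_frame(n,c); print(c,n,[(np.round(x['position'],1),round(x['p'],2)) for x in r[:3]])
print(ctrl.sense()['clock'])
E
```

```text
pics
{'clock': 0.0, 'joint_pos': array([ 1.6,  0. ,  0.1, -0. , -1.6, -0.3]), 'dq': array([ 0., -0.,  0., -0., -0., -0.]), 'effort': array([ -0. , -36.8,  34.7,   6.9,  -0. ,   0. ]), 'position': array([162.6, 577.2, 238.2]), 'tcp_rot': array([-0.6,  0.8, -0. , -0. ]), 'contact_force': array([0.7, 1.3, 0.2]), 'wrist_torque': array([-0.1, -0. , -0. ]), 'grip_width': 0.9994931565260966} 8.0
scene [[   0.7   -0.7   -0.  -259.4]
 [  -0.3   -0.3   -0.9  283.5]
 [   0.6    0.7   -0.4  545. ]
 [   0.     0.     0.     1. ]]
scene pin_head [(array([518.7, -59.7,  85.9]), 0.66), (array([447.3, 256.1, 100.5]), 0.56), (array([449.7, 338.9,  83.1]), 0.48)]
scene pin_hole [(array([509.7, -64.4,  85.3]), 0.52)]
scene clip_grip [(array([447.4, 257.8, 100.4]), 0.89)]
scene small_a_grip [(array([448.8, 303.4,  83.1]), 0.61)]
scene cradle [(array([ 565. , -123.7,   33.2]), 0.67)]
scene rack [(array([418.8, 277. ,  29.9]), 0.82)]
top [[  0.   -1.   -0.  104.8]
 [ -1.   -0.   -0.2 527.8]
 [  0.2   0.   -1.  885.5]
 [  0.    0.    0.    1. ]]
top pin_head [(array([520.6, -61.7,  90.2]), 0.5)]
top pin_hole []
top clip_grip [(array([450.4, 262.6, 125.6]), 0.48)]
top small_a_grip [(array([447.4, 299. ,  96.9]), 0.62), (array([565.8, -89.8,  24.2]), 0.39)]
top cradle [(array([564.1, -87.7,  24.7]), 0.78)]
top rack [(array([430.1, 296.4,  47.4]), 0.86)]
0.7
```

```bash
python3 - <<'E'
import cv2
for n in ['scene0','top0']:
    i=cv2.imread(f'pics/{n}.png'); cv2.imwrite(f'pics/{n}_b.png',cv2.resize(i,(800,600),interpolation=cv2.INTER_CUBIC))
E
```

```text
(no output)
```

View pics/scene0.png

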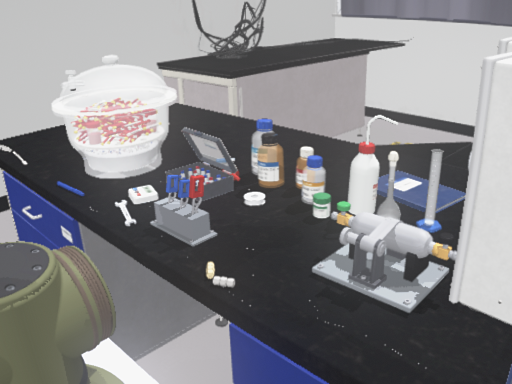

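View pics/top0.png

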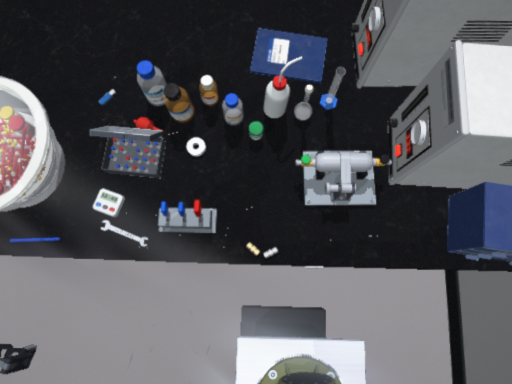

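```bash
python3 - <<'E'
from h import *
i=cv2.imread('pics/scene0.png')
a=cv2.resize(i[190:310,300:470],None,fx=4,fy=4,interpolation=cv2.INTER_CUBIC)
cv2.imwrite('pics/z1.png',a)
b=cv2.resize(i[160:250,130:250],None,fx=5,fy=5,interpolation=cv2.INTER_CUBIC)
cv2.imwrite('pics/z2.png',b)
i=cv2.imread('pics/top0.png')
b=cv2.resize(i[140:250,140:400],None,fx=3,fy=3,interpolation=cv2.INTER_CUBIC)
cv2.imwrite('pics/z3.png',b)
E
```

```text
(no output)
```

View pics/z1.png

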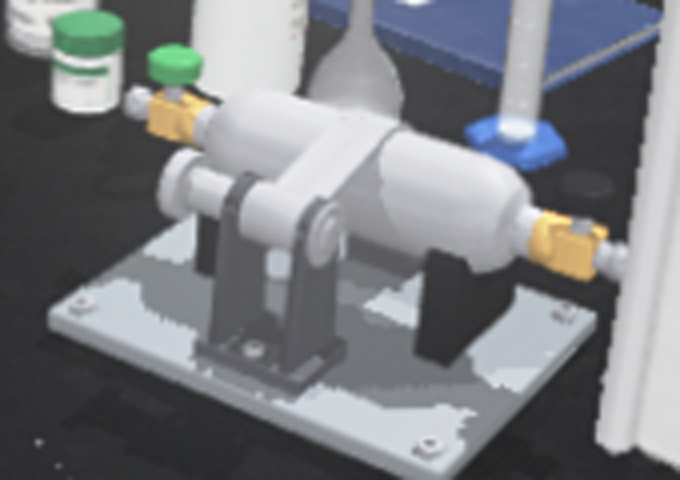

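View pics/z2.png

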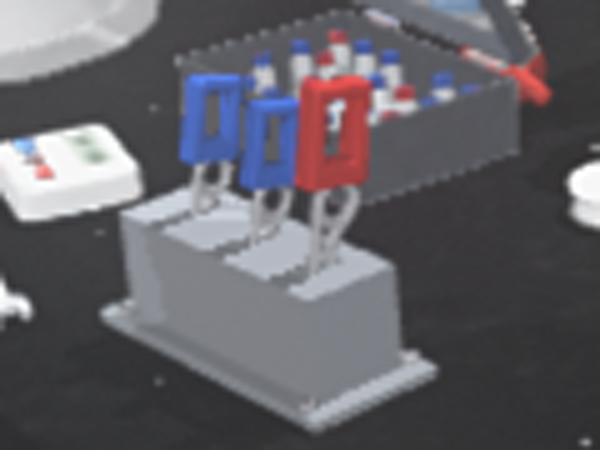

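View pics/z3.png

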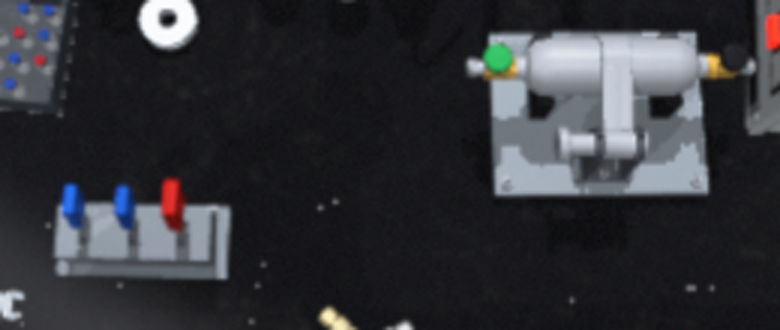

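```bash
python3 - <<'E'
from h import *
np.set_printoptions(precision=1,suppress=True)
for fn in ['top0','scene0']:
    im,W=cloud(fn)
    x,y,z=W[...,0],W[...,1],W[...,2]
    def rect(m,n):
        p=np.stack([x[m],y[m]],1).astype(np.float32)
        if len(p)<5: print(n,len(p));return
        print(fn,n,len(p),cv2.minAreaRect(p), 'z',np.median(z[m]))
    c=(x>450)&(x<680)&(y>-220)&(y<30)
    rect(c&(z>8)&(z<20),'plate')
    r=(x>370)&(x<500)&(y>190)&(y<380)
    rect(r&(z>3)&(z<15),'foot'); rect(r&(z>45)&(z<58),'block')
    R,G,B=[im[...,k].astype(int) for k in range(3)]
    red=(R>120)&(G<70)&(B<70); blue=(B>120)&(R<90)
    for m,n in[(r&red&(z>60),'red'),(r&blue&(z>60),'blue')]:
        print(n,m.sum(),np.nanmin(W[m],0),np.nanmax(W[m],0),np.nanmedian(W[m],0))
    rect(c&(z>93),'high')
    m=c&(x<535)&(z>60)
    rect(m,'clevis');print(np.nanmin(W[m],0),np.nanmax(W[m],0))
E
```

```text
top0 plate 1892 ((567.5762939453125, -97.83415985107422), (151.09571838378906, 190.9460906982422), 2.256378173828125) z 14.540310923757602
top0 foot 499 ((435.0121154785156, 284.1109619140625), (129.90194702148438, 187.8840789794922), 0.010063175112009048) z 5.387408232389021
top0 block 706 ((439.39599609375, 303.84442138671875), (44.4961051940918, 128.51315307617188), 0.5959932804107666) z 52.252604326170626
red 67 [444.4 256.3  92.8] [471.9 267.6 131.8] [459.2 260.6 126.3]
blue 104 [438.9 299.7  77.1] [469.1 349.2 112.3] [455.4 339.2 107.5]
top0 high 878 ((568.875244140625, -111.8390121459961), (103.90007781982422, 239.9768524169922), 10.912592887878418) z 96.98892043914702
top0 clevis 313 ((520.6756591796875, -85.09335327148438), (28.972389221191406, 73.76862335205078), 0.2989507019519806) z 89.93238513880988
[ 506.  -121.9   61.6] [535.  -48.2  98.9]
scene0 plate 3503 ((563.97021484375, -98.63703155517578), (151.2657470703125, 193.4529266357422), 2.558079719543457) z 13.62789875628448
scene0 foot 510 ((435.23895263671875, 302.5632629394531), (64.24684143066406, 153.760986328125), 2.469592809677124) z 6.043505066780369
scene0 block 666 ((438.779052734375, 302.88031005859375), (48.64960479736328, 135.77940368652344), 0.3466758131980896) z 51.160183312352586
red 127 [434.9 253.1  83.2] [466.2 266.3 125.5] [454.5 256.9  98.7]
blue 322 [435.6 293.2  70.7] [468.5 351.5 110.6] [447.6 338.8  89.4]
scene0 high 628 ((561.0833129882812, -105.82112121582031), (90.00717163085938, 231.8687286376953), 5.024121284484863) z 95.35839563168446
scene0 clevis 793 ((517.9712524414062, -86.58746337890625), (33.00543212890625, 75.44442749023438), 0.6910971999168396) z 83.49189365706388
[ 501.1 -124.3   60. ] [534.9 -48.9  95.6]
```

```bash
python3 - <<'E'
from h import *
from scipy.spatial.transform import Rotation as R
np.set_printoptions(precision=3,suppress=True)
s=ctrl.sense();m=R.from_quat(s['tcp_rot']).as_matrix();print(m, s['position'])
v=np.linalg.inv(camera_info('wrist')['view']);print(v)
E
```

```text
[[-0.271 -0.962  0.   ]
 [-0.962  0.271 -0.   ]
 [ 0.    -0.    -1.   ]] [162.782 577.472 239.283]
[[ -0.271  -0.918  -0.289 236.895]
 [ -0.963   0.259   0.081 556.521]
 [  0.      0.3    -0.954 373.606]
 [  0.      0.      0.      1.   ]]
```

```bash
python3 - <<'E'
from h import *
np.set_printoptions(precision=1,suppress=True)
for fn in ['top0','scene0']:
    im,W=cloud(fn)
    x,y,z=W[...,0],W[...,1],W[...,2]
    for x0 in range(400,760,40):
        m=(x>x0)&(x<x0+40)&(y<-110)&(y>-500)&(z>110)
        if m.sum(): print(fn,x0,m.sum(),'ymax',np.percentile(y[m],99),'z',np.nanmin(z[m]),np.nanmax(z[m]))
E
```

```text
top0 400 733 ymax -383.5915983513202 z 110.39829955146956 175.11174907704356
top0 440 717 ymax -388.54069807978243 z 110.61207207857694 174.03023562210115
top0 480 685 ymax -393.76553236911894 z 110.21140143251773 174.02256563845856
top0 520 4113 ymax -231.13073427979185 z 110.03757429987945 390.05578285329227
top0 560 2307 ymax -218.7347219849327 z 110.01397751689387 390.47336854569994
top0 600 2235 ymax -218.50855189825003 z 110.42000578434022 390.8953611505933
top0 640 2038 ymax -229.43497960842816 z 110.71029869924826 390.94124276686534
top0 680 2075 ymax -233.76862077747538 z 111.72725586542049 390.29604023643253
top0 720 724 ymax -235.8801819368262 z 111.20766731919684 390.4249514002847
scene0 520 8238 ymax -233.6878769226819 z 110.04383888096265 387.43965468531405
scene0 560 121 ymax -218.1826299556943 z 218.88811123127192 388.4231973764779
scene0 600 40 ymax -240.59241201734258 z 382.1165384901378 387.96982333708877
```

move_arm(offset=[[4, -4, 2], [9, -9, 3], [13, -14, 3], [17, -19, 3], [21, -23, 3], [25, -26, 3], [28, -29, 3], [28, -29, 3]], delta_rot=[[0, 0, -10], [0, 0, -20], [0, 0, -30], [0, 0, -40], [0, 0, -50], [0, 0, -60], [0, 0, -70], [0, 0, -74]], gripper=[1, 1, 1, 1, 1, 1, 1, 1])

```text
clock: 1.7
position: [444.4, 285.3, 269.3]
tcp_rot: [0.002, 1.0, -0.0, 0.0]
contact_force: [-0.4, 0.3, 0.5]
grip_width: 0.996
```

```bash
python3 - <<'E'
from h import *
np.set_printoptions(precision=3,suppress=True)
print(ctrl.sense()['joint_pos'])
snap('wrist','w1')
for n in ['clip_grip','small_a_grip']:
    print(n,[(x['position'],round(x['p'],2)) for x in search_frame(n,'wrist')[:3]])
E
```

```text
[ 0.952 -0.146 -0.039  0.    -1.677 -0.955]
clip_grip [([457.5, 261.4, 126.7], 0.91)]
small_a_grip [([455.9, 303.1, 98.6], 0.61)]
```

View pics/w1.png

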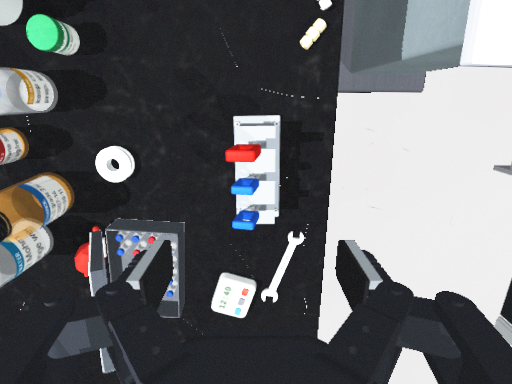

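```bash
python3 - <<'E'
from h import *
np.set_printoptions(precision=1,suppress=True)
im,W=cloud('w1');x,y,z=W[...,0],W[...,1],W[...,2]
R,G,B=[im[...,k].astype(int) for k in range(3)]
r=(x>390)&(x<500)&(y>220)&(y<380)
for n,m in[('red',r&(R>90)&(G<70)&(B<70)),('top',r&(R>90)&(G<70)&(B<70)&(z>118)),('blue',r&(B>90)&(R<90)&(z>60))]:
    p=W[m];print(n,len(p),p.min(0),p.max(0),np.median(p,0),cv2.minAreaRect(p[:,:2].astype(np.float32)))
im,W=cloud('top0');x,y,z=W[...,0],W[...,1],W[...,2]
m=(z>300)&(y<-150)&(y>-450)&(x>450);print(np.percentile(x[m],[0,1,2,5]))
m=(z>200)&(z<400)&(y<-150)&(y>-300)&(x>450)
for a in range(500,700,20):
  k=m&(x>a)&(x<a+20)
  if k.sum():print(a,k.sum(),np.percentile(y[k],[90,99,100]))
E
```

```text
red 344 [437.7 255.2  -0.1] [500.  293.2 284.7] [453.2 257.6 120.9] ((468.32525634765625, 268.6965026855469), (63.499568939208984, 25.347564697265625), 31.96274757385254)
top 186 [443.4 255.4 119.1] [500.  277.9 284.7] [455.4 259.4 125.7] ((472.4023742675781, 264.1189880371094), (59.67589569091797, 15.669184684753418), 11.8802490234375)
blue 958 [391.8 266.8  63.9] [499.9 350.3 358.8] [457.3 304.3 105.7] ((446.5628662109375, 309.0544738769531), (83.42242431640625, 108.16300201416016), 88.6477279663086)
[548.1 549.4 550.  551.4]
540 1484 [-233.  -231.  -229.2]
560 865 [-230.6 -228.8 -227.6]
580 891 [-228.5 -217.6 -215.9]
600 849 [-219.8 -218.  -216.4]
620 818 [-221.  -218.9 -217.8]
640 726 [-233.  -231.3 -219.5]
660 721 [-234.5 -233.6 -232.7]
680 745 [-235.  -234.3 -233.4]
```

move_arm(offset=[[1, -5, 1], [2, -11, 1], [3.5, -17, 1], [5, -23, 1], [7, -29, 1], [7.5, -31, 1], [7.5, -31, -2], [7.5, -31, -4]], delta_rot=[[0, 0, 0], [0, 0, 0], [0, 0, 0], [0, 0, 0], [0, 0, 2], [0, 0, 2], [0, 0, 2], [0, 0, 2]], gripper=[0, 0, 0, 0, 0, 0, 0, 0])

```text
clock: 2.85
position: [517.7, -22.5, 228.0]
tcp_rot: [-0.021, 1.0, 0.0, -0.001]
contact_force: [-1.3, 0.8, 0.9]
grip_width: 0.002
```

```bash
python3 - <<'E'
from h import *
np.set_printoptions(precision=3,suppress=True)
print(ctrl.sense()['joint_pos'])
snap('wrist','w2')
for n in ['pin_head','pin_hole','cradle']:
    print(n,[(x['position'],round(x['p'],2)) for x in search_frame(n,'wrist')[:3]])
i=cv2.imread('pics/w2.png')
cv2.imwrite('pics/w2z.png',cv2.resize(i,(800,600),interpolation=cv2.INTER_CUBIC))
E
```

```text
[ 0.345 -0.179 -0.144 -0.001 -1.607 -0.303]
pin_head [([521.9, -67.8, 91.6], 0.86)]
pin_hole [([520.1, -62.7, 85.7], 0.83)]
cradle [([566.3, -105.9, 79.6], 0.88), ([524.6, -66.3, 89.0], 0.39)]
```

View pics/w2z.png

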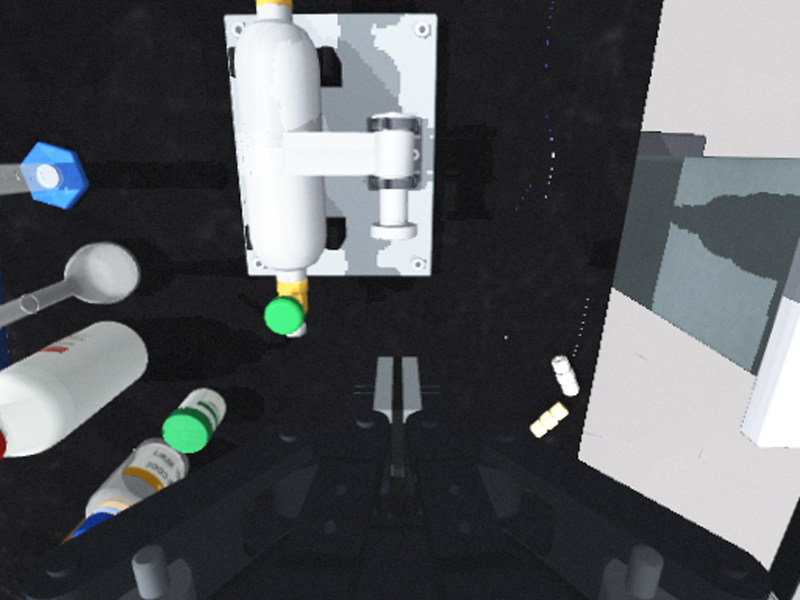

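```bash
python3 - <<'E'
from h import *
np.set_printoptions(precision=1,suppress=True)
im,W=cloud('w2');x,y,z=W[...,0],W[...,1],W[...,2]
m=(x>480)&(x<660)&(y>-225)&(y<20)&(z>8)&(z<20)
p=W[m];print('plate',len(p),cv2.minAreaRect(p[:,:2].astype(np.float32)),np.median(p[:,2]))
c=(x>490)&(x<545)&(y>-140)&(y<-30)&(z>70)
for y0 in range(-136,-36,4):
    k=c&(y>=y0)&(y<y0+4)
    if k.sum()>2:
        q=W[k];print(y0,k.sum(),'x',q[:,0].min(),q[:,0].max(),'zmax',q[:,2].max(), 'xtop',np.median(q[q[:,2]>q[:,2].max()-2.5][:,0]))
E
```

```text
plate 9222 ((568.41455078125, -98.28128814697266), (150.3313751220703, 189.82553100585938), 2.2552056312561035) 13.715087494591614
-124 89 x 510.7089156727983 536.6811695953322 zmax 94.28122628649322 xtop 524.0334046581955
-120 133 x 510.4109728491629 536.4884997841978 zmax 95.51633671765353 xtop 523.4988877333408
-116 125 x 510.36706286575776 536.4927352831032 zmax 94.85481566659564 xtop 524.6523507045789
-112 165 x 511.9225420429718 544.3585014316835 zmax 93.31997985973481 xtop 524.0342817920223
-108 162 x 511.7169035253471 544.3707351556952 zmax 93.34130515450892 xtop 523.8965124407979
-104 166 x 511.45416723506753 544.9712992346217 zmax 93.77144957441385 xtop 523.7785500979113
-100 164 x 511.2604063066682 544.989701550732 zmax 93.74818339914532 xtop 523.6084045778944
-96 162 x 512.0595445065607 544.9655807826279 zmax 93.05033392181548 xtop 523.4582721886761
-92 157 x 511.82138593415556 544.9195397921625 zmax 93.17000765985563 xtop 523.2239470984196
-88 128 x 509.6223125310502 536.5430106638886 zmax 94.00625980418317 xtop 522.1486243061307
-84 104 x 509.55558678411626 536.54531308
[... 358 characters left out ...]
75998647 zmax 89.9798147319363 xtop 521.4489858179613
-64 79 x 513.2740368876956 530.1111055089689 zmax 89.62710374329436 xtop 522.1968057407914
-60 145 x 507.20240934302404 535.9994359636809 zmax 95.65963532521926 xtop 521.0279069726744
-56 120 x 506.9678740170411 535.6477367803849 zmax 95.95648940619708 xtop 521.8599941304992
-52 43 x 507.9725161896578 535.5422766392479 zmax 95.13581590994619 xtop 522.169157919906
-48 13 x 500.3482093388404 512.3179333114579 zmax 319.5772021719735 xtop 502.56273239822065
-44 4545 x 499.80861723192004 537.6737027515401 zmax 319.3053759751067 xtop 525.6470706004003
-40 4675 x 490.03710353193384 536.6579526542547 zmax 316.71364672370754 xtop 525.1533553168674
```

move_arm(offset=[[0.4, 0, -5], [0.4, 0, -10], [0.4, 0, -14.5], [0.4, 0, -14.7], [0.4, -1, -14.7], [0.4, -1.8, -14.7], [0.4, -2.5, -14.7], [0.4, -3, -14.7]], delta_rot=[[0, 0, 0], [0, 0, 0], [0, 0, 0], [0, 0, 0], [0, 0, 0], [0, 0, 0], [0, 0, 0], [0, 0, 0]], gripper=[0, 0, 0, 0, 0, 0, 0, 0])

```text
clock: 4.05
position: [522.7, -52.6, 84.1]
tcp_rot: [-0.021, 1.0, 0.0, 0.001]
contact_force: [0.1, 3.2, 0.6]
grip_width: 0.003
```

```bash
python3 - <<'E'
from h import *
s=ctrl.sense();print(s['position'],s['contact_force'])
snap('wrist','w3')
E
```

```text
[522.69033472 -52.60272486  84.11366046] [0.14582163 3.18481595 0.59276234]
```

View pics/w3.png

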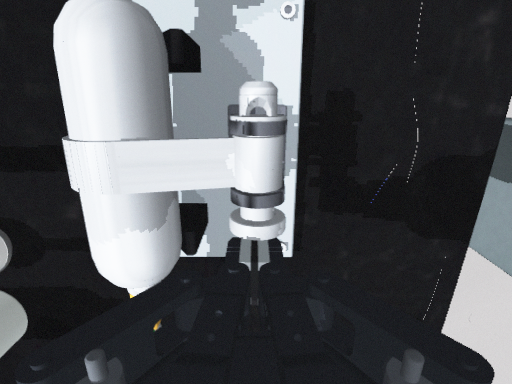

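move_arm(offset=[[0, -0.4, 0], [0, -0.8, 0], [0, -1.0, 0], [0, -1.1, 0]], delta_rot=[[0, 0, 0], [0, 0, 0], [0, 0, 0], [0, 0, 0]], gripper=[0, 0, 0, 0])

```text
clock: 4.6
position: [522.5, -61.6, 83.6]
tcp_rot: [-0.021, 1.0, 0.002, 0.001]
contact_force: [-1.6, 15.8, 3.5]
grip_width: 0.003
```

move_arm(offset=[[0, 0.5, 0], [0, 2, 1], [0, 4, 6], [0, 4, 12]], delta_rot=[[0, 0, 0], [0, 0, 0], [0, 0, 0], [0, 0, 0]], gripper=[0, 0, 0.5, 0.7])

```text
clock: 5.1
position: [521.7, -20.8, 204.5]
tcp_rot: [-0.022, 1.0, 0.002, -0.0]
contact_force: [1.1, -0.3, 1.0]
grip_width: 0.415
```

```bash
python3 - <<'E'
from h import *
np.set_printoptions(precision=1,suppress=True)
s=ctrl.sense();print(s['position'],s['contact_force'])
snap('wrist','w4')
for n in ['pin_head','pin_hole']:
    print(n,[(x['position'],round(x['p'],2)) for x in search_frame(n,'wrist')[:3]])
i=cv2.imread('pics/w4.png')
cv2.imwrite('pics/w4z.png',cv2.resize(i[40:260,150:400],None,fx=3,fy=3,interpolation=cv2.INTER_CUBIC)[:600])
im,W=cloud('w4');x,y,z=W[...,0],W[...,1],W[...,2]
c=(x>490)&(x<548)&(y>-160)&(y<-50)&(z>60)&(z<110)
for y0 in range(-150,-60,2):
    k=c&(y>=y0)&(y<y0+2)
    if k.sum()>2:
        q=W[k];print(y0,k.sum(),'x',q[:,0].min(),q[:,0].max(),'zmax',q[:,2].max(), 'xtop',np.median(q[q[:,2]>q[:,2].max()-2.5][:,0]))
E
```

```text
[521.7 -20.8 204.5] [ 1.1 -0.3  1. ]
pin_head [([522.8, -128.4, 87.7], 0.69)]
pin_hole [([521.8, -125.0, 83.9], 0.97)]
-148 5 x 519.9009866799331 526.4657323459309 zmax 85.89065729658176 xtop 525.2520055037386
-146 31 x 517.2910682697071 530.513138823462 zmax 87.35830006971668 xtop 525.5858674158637
-144 45 x 516.3046879570547 532.8986553230516 zmax 89.71512188480472 xtop 524.7337891631837
-142 61 x 516.2520598224457 532.8542466578481 zmax 89.40061965113952 xtop 525.4322700767727
-140 58 x 516.1348029004042 532.755228972306 zmax 89.53441590715101 xtop 525.330817140472
-138 56 x 516.0430575411648 532.6686314489476 zmax 89.24805685177628 xtop 522.8139253994249
-136 61 x 515.890409490661 532.6362835178419 zmax 87.46410762973215 xtop 521.8920042993786
-134 35 x 515.7821525051617 532.5872037242772 zmax 87.01618150748348 xtop 520.9820263606476
-132 30 x 515.687341208791 532.4740849282196 zmax 87.42295931248688 xtop 520.0906567139638
-130 33 x 515.5197736698516 532.3419939493402 zmax 87.64467488572592 xtop 519.9251367126922
-128 48 x 515.4679480760599 532.3210031432385 zmax 88.3704551571151
[... 1802 characters left out ...]
47.7995497612069 zmax 93.9810154306432 xtop 520.8838858825715
-86 76 x 509.69884506200077 537.1153285993316 zmax 94.889576912239 xtop 522.9189186849858
-84 70 x 509.44844751035623 537.0281283423722 zmax 94.90214101776536 xtop 522.8095926973274
-82 87 x 508.53165271055286 537.0747330830196 zmax 95.36405532505032 xtop 521.9009486469835
-80 77 x 508.49965272443075 537.6471461220981 zmax 95.38743539618724 xtop 523.468720172518
-78 86 x 508.28255933225535 537.6941600345714 zmax 96.45122025054718 xtop 522.5802814387193
-76 75 x 508.26644206729674 536.4374456393028 zmax 96.13304777771452 xtop 523.2735857964735
-74 39 x 508.038300416275 536.4494734620494 zmax 94.72515115083621 xtop 522.3702815017001
```

View pics/w4z.png

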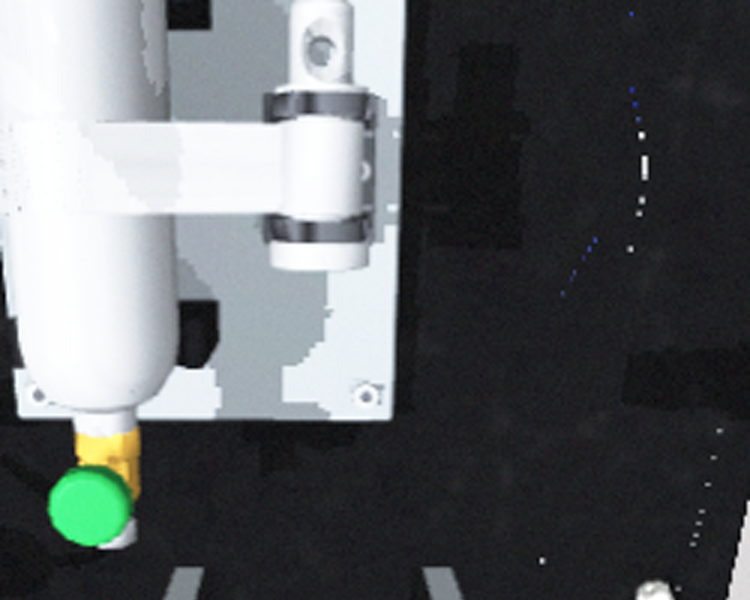

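move_arm(offset=[[-1.2, 5, 1], [-2.5, 11, 1], [-3.8, 17, 1], [-5.2, 23, 0], [-6.5, 28, -1], [-6.9, 29, -2], [-6.9, 29, -2.5]], delta_rot=[[0, 0, 0], [0, 0, 0], [0, 0, 0], [0, 0, 0], [0, 0, -2], [0, 0, -2], [0, 0, -2]], gripper=[1, 1, 1, 1, 1, 1, 1])

```text
clock: 6.12
position: [454.4, 268.8, 182.2]
tcp_rot: [-0.005, 1.0, 0.001, 0.004]
contact_force: [0.2, 0.0, 0.2]
grip_width: 1.001
```

```bash
python3 - <<'E'
from h import *
np.set_printoptions(precision=1,suppress=True)
def ray(fn,px,zz):
    z=np.load('pics/'+fn+'.npz');p=cv2.undistortPoints(np.array([[px]],float),z['K'],z['D'])[0,0]
    Vi=np.linalg.inv(z['V']);d=Vi[:3,:3]@np.array([p[0],p[1],1]);o=Vi[:3,3];return o+d*(zz-o[2])/d[2]
for zz in (80,87,89): print('hole',ray('w4',(257,56.7),zz))
s=ctrl.sense();print(s['position'],s['joint_pos'])
snap('wrist','w5')
print([(x['position'],round(x['p'],2)) for x in search_frame('clip_grip','wrist')[:2]])
i=cv2.imread('pics/w5.png')
cv2.imwrite('pics/w5z.png',cv2.resize(i[100:300,140:380],None,fx=3,fy=3,interpolation=cv2.INTER_CUBIC))
cv2.imwrite('pics/w5b.png',i)
E
```

```text
hole [ 524.1 -132.1   80. ]
hole [ 524.2 -131.2   87. ]
hole [ 524.2 -130.9   89. ]
[454.4 268.8 182.2] [ 0.9 -0.2 -0.2  0.  -1.5 -0.9]
[([452.0, 260.6, 124.2], 0.56)]
```

View pics/w5b.png

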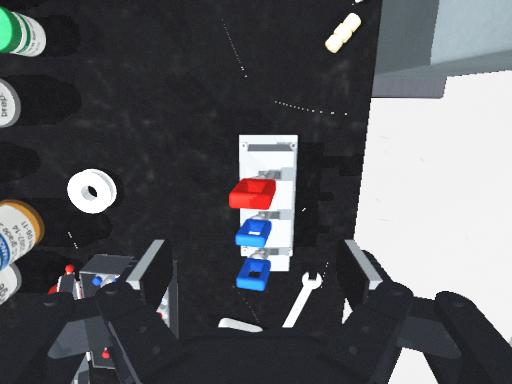

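View pics/w5z.png

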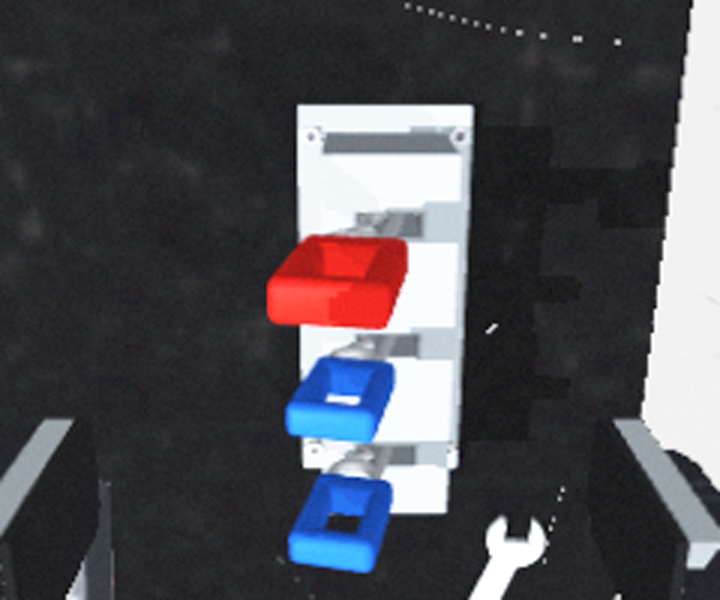

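```bash
cat > fit.py <<'E'
from h import *
from scipy.optimize import least_squares
from scipy.spatial.transform import Rotation as Ro
np.set_printoptions(precision=2,suppress=True)
def fitgrip(fn,c0,box=None,verbose=1):
    im,W=cloud(fn);R,G,B=[im[...,k].astype(int) for k in range(3)]
    red=((R>90)&(G<80)&(B<80)&(np.linalg.norm(W-np.array(c0),axis=2)<42))
    n,l,st,_=cv2.connectedComponentsWithStats(red.astype(np.uint8))
    k=1+np.argmax(st[1:,4]);red=l==k
    P=W[red];h=np.array([15,6,22.])
    def sdf(q):
        p=Ro.from_rotvec(q[3:]).inv().apply(P-q[:3]) ; p=p+[0,0,1]
        d=np.abs(p)-h
        o=np.linalg.norm(np.maximum(d,0),axis=1)+np.minimum(d.max(1),0)
        return o
    # silhouette extents term: projected box bbox vs mask bbox
    v,u=np.nonzero(red);bb=np.array([u.min()-.5,u.max()+.5,v.min()-.5,v.max()+.5])
    C=np.array([[a,b,c] for a in(-15,15) for b in(-6,6) for c in(-23,21)],float)
    hull=cv2.convexHull(np.stack([u,v],1).astype(np.float32))[:,0]
    ang=np.arange(0,360,15)*np.pi/180;dirs=np.stack([np.cos(ang),np.sin(ang)],1)
    sup=(hull@dirs.T).max(0)+0.3
    def res(q):
        px=proj(fn,Ro.from_rotvec(q[3:]).apply(C)+q[:3])
        s=(px@dirs.T).max(0)
        return np.r_[np.clip(sdf(q),-8,8)/np.sqrt(len(P)/60), (s-sup)*0.7]
    best=None
    for ry in(-.1,.1,.25):
        r=least_squares(res,np.r_[c0,0,ry,0],loss='soft_l1')
        if best is None or r.cost<best.cost: best=r
    q=best.x
    M=Ro.from_rotvec(q[3:]).as_matrix()
    if verbose: print(fn,len(P),'cost',best.cost,'c',q[:3],'rot deg',np.degrees(q[3:]),'z axis',M[:,2],'x axis',M[:,0],'rms sdf',np.sqrt(np.mean(sdf(q)**2)))
    return q
E
python3 - <<'E'
from fit import *
for fn in['w5','w1','top0','scene0']:
    fitgrip(fn,[453,260,104])
E
```

```text
w5 1122 cost 68.0754777425793 c [455.6  262.18 105.83] rot deg [3.37 8.59 1.39] z axis [ 0.15 -0.06  0.99] x axis [ 0.99  0.03 -0.15] rms sdf 1.5563425126809112
w1 456 cost 23.688974789240778 c [455.72 262.16 105.8 ] rot deg [3.2  8.69 2.19] z axis [ 0.15 -0.05  0.99] x axis [ 0.99  0.04 -0.15] rms sdf 0.8510271845296149
top0 97 cost 33.235954804126 c [454.52 263.18 106.54] rot deg [5.9  8.76 3.23] z axis [ 0.15 -0.1   0.98] x axis [ 0.99  0.06 -0.15] rms sdf 1.1664652280128212
scene0 230 cost 79.10550732389609 c [454.04 261.89 103.81] rot deg [ 1.11 10.78  0.68] z axis [ 0.19 -0.02  0.98] x axis [ 0.98  0.01 -0.19] rms sdf 1.8617911154563094
```

```bash
python3 - <<'E'
from fit import *
s=ctrl.sense()
A=Ro.from_rotvec(np.radians([3.2,8.7,1.7])); T=A*Ro.from_quat([0,1,0,0])
print(np.degrees((T*Ro.from_quat(s['tcp_rot']).inv()).as_rotvec()))
z=A.as_matrix()[:,2]
c=np.array([455.5,262.3,105.6])
for k in(60,0): print(((c+z*(k-11))-s['position'])/10)
E
```

```text
[2.97 9.23 1.32]
[ 0.79 -0.81 -2.88]
[-0.12 -0.49 -8.8 ]
```

move_arm(offset=[[0.8, -0.8, -2.0], [0.8, -0.8, -2.9], [0.4, -0.65, -5], [0.1, -0.55, -7], [-0.1, -0.5, -8.5], [-0.1, -0.5, -8.8], [-0.1, -0.5, -8.8]], delta_rot=[[3, 9.2, 1.3], [3, 9.2, 1.3], [3, 9.2, 1.3], [3, 9.2, 1.3], [3, 9.2, 1.3], [3, 9.2, 1.3], [3, 9.2, 1.3]], gripper=[1, 1, 1, 1, 1, 1, 1])

```text
clock: 7.1
position: [454.2, 262.8, 95.3]
tcp_rot: [-0.015, 0.997, 0.028, -0.075]
contact_force: [0.1, -0.4, -0.1]
grip_width: 1.004
```

```bash
python3 - <<'E'
from h import *
print(ctrl.sense()['joint_pos'])
snap('wrist','w6')
E
```

```text
[ 0.80438745 -0.02868795 -0.20277497 -0.14735601 -1.46427844 -0.7539554 ]
```

View pics/w6.png

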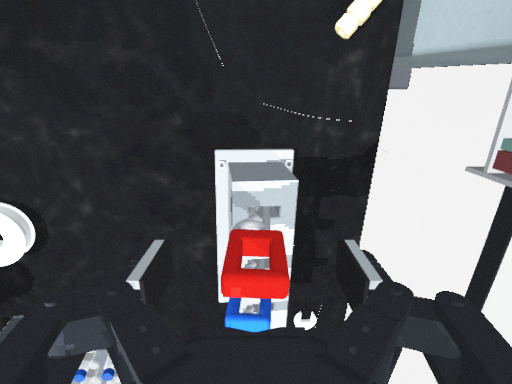

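move_arm(offset=[[0, 0, 0], [0, 0, 0], [0, 0, 0], [0, 0, 0], [0, 0, 0], [0, 0, 0]], delta_rot=[[0, 0, 0], [0, 0, 0], [0, 0, 0], [0, 0, 0], [0, 0, 0], [0, 0, 0]], gripper=[0.2, 0.2, 0.2, 0.2, 0.2, 0.2], newtons=70)

```text
clock: 7.9
position: [454.0, 263.0, 95.8]
tcp_rot: [-0.015, 0.997, 0.028, -0.075]
contact_force: [-5.3, 0.2, 4.7]
grip_width: 0.343
```

move_arm(offset=[[0.3, -0.1, 2], [0.7, -0.25, 4.5], [1.0, -0.4, 7], [1.4, -0.5, 9.5], [1.6, -0.6, 11]], delta_rot=[[0, 0, 0], [0, 0, 0], [0, 0, 0], [0, 0, 0], [0, 0, 0]], gripper=[0.2, 0.2, 0.2, 0.2, 0.2])

```text
clock: 8.52
position: [470.8, 257.1, 206.8]
tcp_rot: [-0.015, 0.997, 0.029, -0.074]
contact_force: [0.5, -0.1, -0.1]
grip_width: 0.339
```

```bash
python3 - <<'E'
from fit import *
s=ctrl.sense();print(s['contact_force'])
snap('wrist','w7');snap('scene','s7')
T=Ro.from_rotvec(np.radians([-2.97,-9.23,-1.32])) 
R=Ro.from_quat([0,1,0,0]) # vertical, jaw along x, cradle yaw 2.3
R=Ro.from_rotvec(np.radians([0,0,2.2]))*R
print('to vertical',np.degrees((R*Ro.from_quat(s['tcp_rot']).inv()).as_rotvec()), s['position'])
i=cv2.imread('pics/s7.png')
cv2.imwrite('pics/s7z.png',cv2.resize(i[60:260,100:340],None,fx=3,fy=3,interpolation=cv2.INTER_CUBIC))
E
```

```text
[ 0.49 -0.09 -0.06]
to vertical [-3.13 -8.6   0.51] [470.83 257.07 206.77]
```

View pics/w7.png

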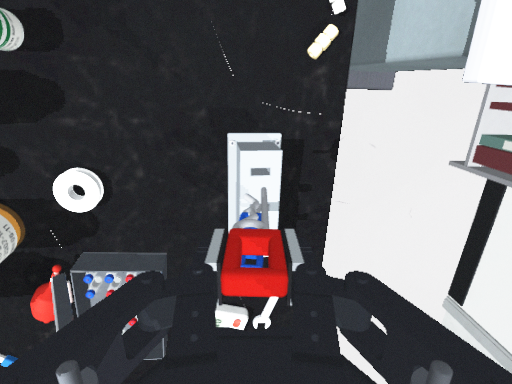

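View pics/s7z.png

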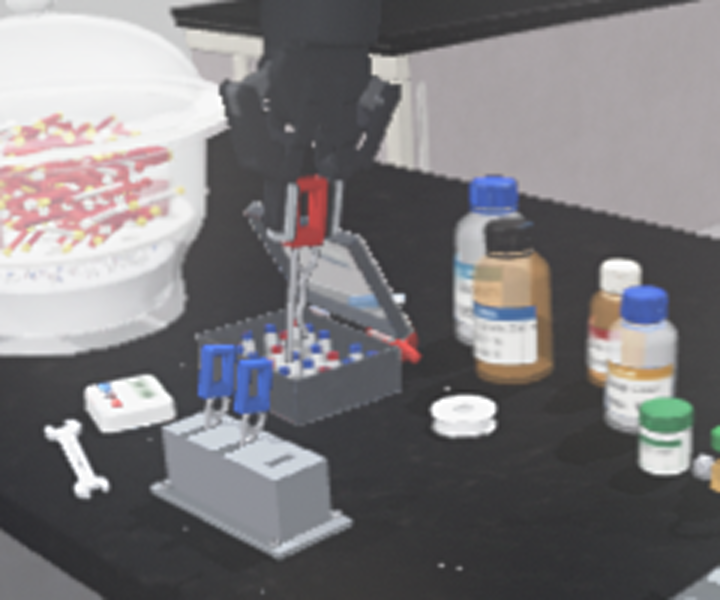

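move_arm(offset=[[0.8, -5, 0.8], [1.7, -11, 0.8], [2.5, -17, 0.8], [3.4, -23, 0.8], [4.2, -28, 0.8], [5, -33, 0.8], [5.6, -36, 0.8], [5.9, -37, 0.8]], delta_rot=[[-1, -2, -1], [-2, -5, -3], [-3.1, -8.6, -4.7], [-3.1, -8.6, -4.7], [-3.1, -8.6, -4.7], [-3.1, -8.6, -4.7], [-3.1, -8.6, -4.7], [-3.1, -8.6, -4.7]], gripper=[0.2, 0.2, 0.2, 0.2, 0.2, 0.2, 0.2, 0.2])

```text
clock: 9.62
position: [529.6, -114.3, 213.5]
tcp_rot: [0.027, 1.0, 0.004, 0.001]
contact_force: [0.4, -0.2, -0.9]
grip_width: 0.341
```

```bash
python3 - <<'E'
from fit import *
s=ctrl.sense();print(s['contact_force'],s['position'])
snap('wrist','w8');snap('scene','s8');snap('top','t8')
v=np.linalg.inv(camera_info('wrist')['view']);print(v)
for f,(r0,r1,c0,c1) in {'s8':(110,310,300,500),'w8':(60,384,120,400),'t8':(100,230,280,480)}.items():
    i=cv2.imread(f'pics/{f}.png');a=i[r0:r1,c0:c1];k=min(800/a.shape[1],600/a.shape[0])
    cv2.imwrite(f'pics/{f}z.png',cv2.resize(a,None,fx=k,fy=k,interpolation=cv2.INTER_CUBIC))
E
```

```text
[ 0.36 -0.17 -0.93] [ 529.6  -114.26  213.49]
[[  -1.      0.05    0.02  525.66]
 [   0.05    0.95    0.31 -190.38]
 [  -0.      0.31   -0.95  347.93]
 [   0.      0.      0.      1.  ]]
```

View pics/w8z.png

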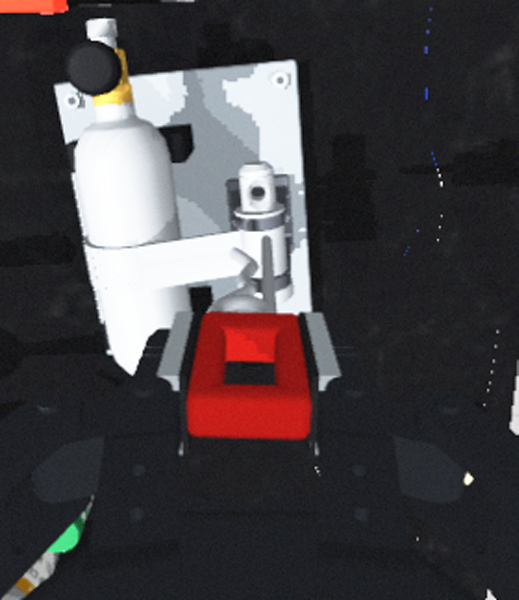

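View pics/s8z.png

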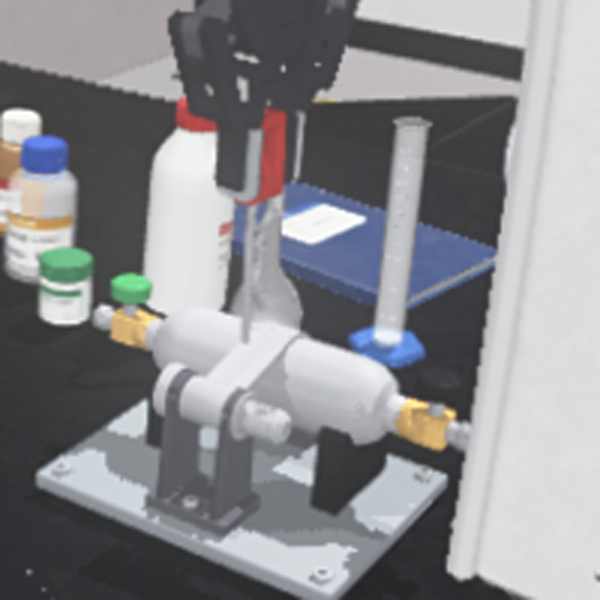

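View pics/t8z.png

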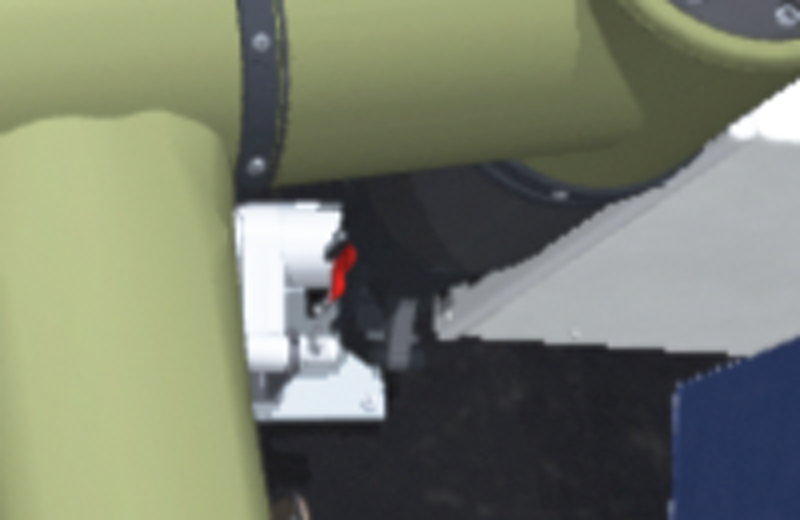

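```bash
python3 - <<'E'
from fit import *
a,W0=cloud('top0');b,W=cloud('t8')
d0=np.load('pics/top0.npz')['d'];d=np.load('pics/t8.npz')['d']
m=(d>0)&((d0-d)>15)
x,y,z=W[...,0],W[...,1],W[...,2]
print(W[m].min(0),W[m].max(0))
for y0 in range(-340,-60,20):
    k=m&(y>=y0)&(y<y0+20)
    if k.sum(): print(y0,k.sum(),'x',np.percentile(x[k],[1,99]),'z',np.percentile(z[k],[1,5,50,99]))
i=cv2.imread('pics/t8.png');cv2.imwrite('pics/t8f.png',i)
print(ctrl.sense()['joint_pos'])
E
```

```text
[-195.31 -756.6  -757.1 ] [ 574.82 1305.96  618.56]
-180 21 x [516.11 541.46] z [610.89 610.91 611.66 612.41]
-160 760 x [489.67 561.96] z [ 87.33 598.54 613.77 616.83]
-140 1702 x [480.53 570.78] z [ 85.42 400.02 614.56 617.52]
-120 2759 x [467.12 571.73] z [210.04 251.73 601.61 617.63]
-100 2648 x [478.22 565.58] z [274.29 343.86 597.3  617.5 ]
-80 1877 x [476.42 555.43] z [346.18 397.23 594.57 615.26]
[ 0.16 -0.12 -0.11 -0.01 -1.57 -0.21]
```

View pics/t8f.png

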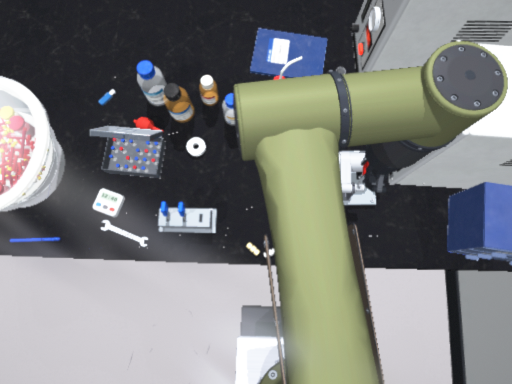

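```bash
cat >> h.py <<'E'
def ray(fn,px,zz):
    z=np.load('pics/'+fn+'.npz');p=cv2.undistortPoints(np.array([[px]],float),z['K'],z['D'])[0,0]
    Vi=np.linalg.inv(z['V']);d=Vi[:3,:3]@np.array([p[0],p[1],1]);o=Vi[:3,3];return o+d*(zz-o[2])/d[2]
E
python3 - <<'E'
from fit import *
for zz in(80,87,89):print('hole',ray('w8',(259.3,163.1),zz))
for zz in(118,122,126):print('tip',ray('w8',(264.2,189.6),zz))
fitgrip('w8',[530,-115,223])
im,W=cloud('w8')
for r in range(186,226,3):
    for c in range(261,268): pass
    print(r,[ (round(W[r,c,0],1),round(W[r,c,1],1),round(W[r,c,2],1)) for c in (262,264,266)])
x,y,z=W[...,0],W[...,1],W[...,2]
c=(x>505)&(x<545)&(y>-155)&(y<-124)&(z>80)&(z<100)
print('pin end ymin',np.nanpercentile(y[c],[0,1]),'x',np.nanmin(x[c&(y<-128)]),np.nanmax(x[c&(y<-128)]))
i=cv2.imread('pics/w8.png')[130:240,210:310];cv2.imwrite('pics/w8y.png',cv2.resize(i,None,fx=5.4,fy=5.4,interpolation=cv2.INTER_CUBIC))
E
```

```text
hole [ 523.86 -131.38   80.  ]
hole [ 523.9  -132.97   87.  ]
hole [ 523.91 -133.42   89.  ]
tip [ 521.03 -116.78  118.  ]
tip [ 521.1  -118.09  122.  ]
tip [ 521.18 -119.41  126.  ]
w8 3775 cost 80.93466208344749 c [ 529.61 -114.68  222.97] rot deg [ 0.22  0.63 -4.3 ] z axis [ 0.01 -0.    1.  ] x axis [ 1.   -0.07 -0.01] rms sdf 1.502841100824171
186 [(np.float64(522.4), np.float64(-111.8), np.float64(91.8)), (np.float64(520.5), np.float64(-111.4), np.float64(90.7)), (np.float64(518.7), np.float64(-111.5), np.float64(91.2))]
189 [(np.float64(523.0), np.float64(-121.5), np.float64(130.4)), (np.float64(521.4), np.float64(-121.2), np.float64(129.9)), (np.float64(518.8), np.float64(-108.4), np.float64(90.9))]
192 [(np.float64(523.2), np.float64(-120.9), np.float64(136.2)), (np.float64(521.6), np.float64(-121.1), np.float64(137.1)), (np.float64(520.0), np.float64(-119.7), np.float64(133.4))]
195 [(np.float64(523.4), np.float64(-120.4), np.float64(142.0)), (np.float64(521.8), np.float64(-120.6), np.float64(142.9)), (np.float64(520.3), np.float64(-119.6), np.float64(140.1))]
198 [(np.float
[... 1204 characters left out ...]
float64(179.0)), (np.float64(521.8), np.float64(-119.1), np.float64(179.6))]
219 [(np.float64(524.5), np.float64(-118.1), np.float64(181.7)), (np.float64(523.2), np.float64(-118.9), np.float64(183.6)), (np.float64(522.0), np.float64(-118.4), np.float64(182.7))]
222 [(np.float64(524.6), np.float64(-118.8), np.float64(187.8)), (np.float64(523.4), np.float64(-118.2), np.float64(186.6)), (np.float64(522.2), np.float64(-118.8), np.float64(187.9))]
225 [(np.float64(524.7), np.float64(-118.3), np.float64(191.0)), (np.float64(523.5), np.float64(-118.5), np.float64(191.5)), (np.float64(522.3), np.float64(-118.4), np.float64(191.4))]
pin end ymin [-146.94 -146.73] x 515.6604962980498 533.7467717798504
```

View pics/w8y.png

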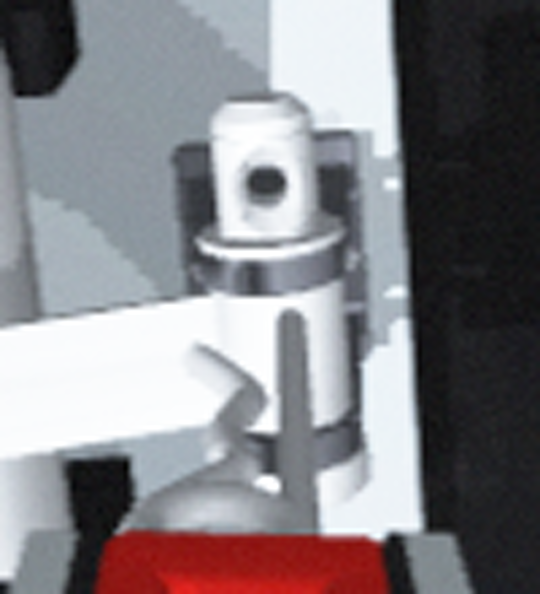

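move_arm(offset=[[0, -0.6, 0], [0, -1.2, 0], [0, -1.75, -1], [0, -1.75, -2], [0, -1.75, -2]], delta_rot=[[2, -1, 0], [2.5, -2, 0], [2.5, -2, 0], [2.5, -2, 0], [2.5, -2, 0]], gripper=[0.2, 0.2, 0.2, 0.2, 0.2])

```text
clock: 10.4
position: [529.1, -129.8, 192.5]
tcp_rot: [0.026, 0.999, 0.026, 0.017]
contact_force: [-0.0, -0.3, -0.9]
grip_width: 0.346
```

```bash
python3 - <<'E'
from fit import *
s=ctrl.sense();print(s['contact_force'],s['position'],s['tcp_rot'])
snap('wrist','w9');snap('scene','s9')
im,W=cloud('w9')
for f,(r0,r1,c0,c1) in {'s9':(130,270,320,460),'w9':(130,240,210,310)}.items():
    i=cv2.imread(f'pics/{f}.png');a=i[r0:r1,c0:c1];k=min(800/a.shape[1],600/a.shape[0])
    cv2.imwrite(f'pics/{f}z.png',cv2.resize(a,None,fx=k,fy=k,interpolation=cv2.INTER_CUBIC))
x,y,z=W[...,0],W[...,1],W[...,2]
t=s['position']
# leg points
m=(abs(x-(t[0]-6))<7)&(abs(y-t[1])<12)&(z>t[2]-88)&(z<t[2]-25)
for z0 in np.arange(t[2]-90,t[2]-20,6):
    k=m&(z>=z0)&(z<z0+6)
    if k.sum(): print(round(z0),k.sum(),np.median(W[k],0),x[k].min(),x[k].max())
E
```

```text
[-0.02 -0.28 -0.91] [ 529.14 -129.79  192.45] [0.03 1.   0.03 0.02]
102 13 [ 524.49 -133.03  106.84] 522.1266769107108 527.0072357357423
108 16 [ 524.5  -132.98  111.69] 522.1436677678569 526.9703754193583
114 16 [ 524.08 -133.03  117.14] 522.173443469101 526.0649922533464
120 18 [ 523.71 -133.15  123.08] 522.2166594450247 526.0249346778448
126 23 [ 524.44 -132.97  129.47] 522.2652699855199 529.6088890476304
132 34 [ 525.93 -133.05  135.34] 521.6403702876821 529.5012529268654
138 35 [ 524.45 -132.87  140.76] 521.676294216939 530.1272001381427
144 24 [ 523.75 -133.05  147.89] 521.727914538952 525.8523460585972
150 40 [ 524.76 -132.72  154.2 ] 521.7906896532605 529.726129400075
156 37 [ 523.77 -132.72  158.86] 521.2516273740036 529.7088003283942
162 68 [ 527.46 -132.97  165.87] 521.3248902664237 530.1350917872159
```

View pics/w9z.png

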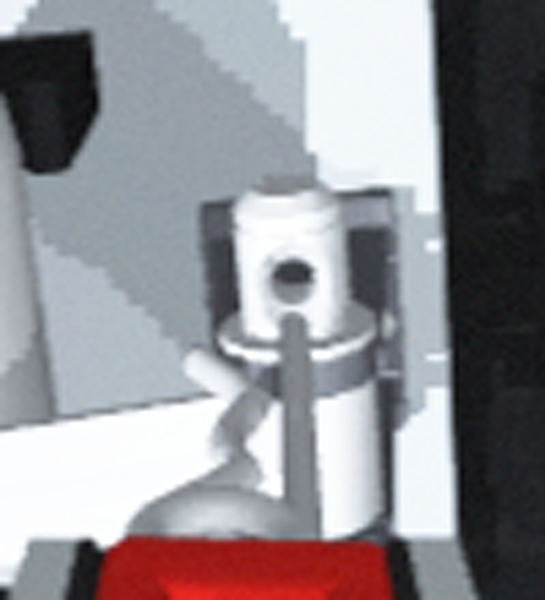

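View pics/s9z.png

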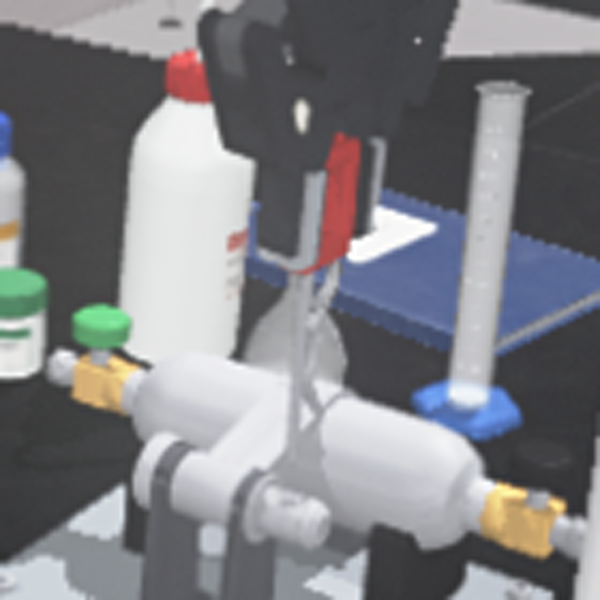

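```bash
python3 - <<'E'
from fit import *
for zz in(80,83,87,89):print('hole',ray('w9',(263.9,180.1),zz))
for zz in(98,102):print('tip',ray('w9',(264,188),zz))
im,W=cloud('w9');x,y,z=W[...,0],W[...,1],W[...,2]
c=(x>505)&(x<545)&(y>-155)&(y<-124)&(z>80)&(z<93)
print(np.nanpercentile(y[c],[0,1]),np.nanmin(x[c&(y<-135)]),np.nanmax(x[c&(y<-135)]))
fitgrip('w9',[529,-130,202])
E
```

```text
hole [ 523.83 -130.99   80.  ]
hole [ 523.79 -132.01   83.  ]
hole [ 523.74 -133.37   87.  ]
hole [ 523.71 -134.05   89.  ]
tip [ 523.8  -130.07   98.  ]
tip [ 523.75 -131.56  102.  ]
[-147.05 -146.84] 516.1793324395309 533.9386818476858
w9 3813 cost 80.15986847490058 c [ 528.82 -130.68  201.87] rot deg [ 2.72 -1.1  -4.03] z axis [-0.02 -0.05  1.  ] x axis [ 1.   -0.07  0.02] rms sdf 1.4968648302903123
```

```bash
python3 - <<'E'
from fit import *
for fn,base,h in(('s8',(523.6,-116.5),(122.,200.)),('s9',(524,-131),(101.,178.))):
    for nm,t in(('vert',(0,0)),('wristleg8',(.038,.047)),('wristleg9',(-.018,0)),('grip9',(-.02,-.05))):
        p=[[base[0]+t[0]*(z-h[0]),base[1]+t[1]*(z-h[0]),z] for z in h]
        q=proj(fn,p);print(fn,nm,q[0],q[1],'slope',(q[1,0]-q[0,0])/(q[1,1]-q[0,1]))
for fn,c in(('s8',(383,200)),('s9',(389,215))):
    i=cv2.imread(f'pics/{fn}.png')[170:250,350:420];cv2.imwrite(f'pics/{fn}y.png',cv2.resize(i,None,fx=7.5,fy=7.5,interpolation=cv2.INTER_CUBIC))
    im,W=cloud(fn)
    for r in range(172,240,4):
        g=im[r,c[0]-12:c[0]+14].mean(1).astype(int);print(r,g)
E
```

```text
s8 vert [381.02 223.37] [384.69 177.08] slope -0.07924587453360948
s8 wristleg8 [381.02 223.37] [383.64 175.97] slope -0.05518028334824508
s8 wristleg9 [381.02 223.37] [384.2  177.33] slope -0.06901343151977817
s8 grip9 [381.02 223.37] [386.38 177.98] slope -0.11806549776780288
s9 vert [388.05 237.95] [392.06 192.89] slope -0.08910422852262073
s9 wristleg8 [388.05 237.95] [390.98 191.71] slope -0.06353090444632169
s9 wristleg9 [388.05 237.95] [391.59 193.16] slope -0.07903230388963049
s9 grip9 [388.05 237.95] [393.76 193.85] slope -0.12955941004880991
172 [222 169 143 132  98  85  79  76  76  82 117 156 169 171 151 118 108 109
 111 110 109 108 111 125 121 117]
176 [226 224 223 219 216 205 182 144 158 167 168 165 152 131 115 110 109 110
 133 154 184 196 189 147 121 116]
180 [226 224 222 219 216 212 188 129 120 121 117 138 174 178 149 122 121 139
 169 178 168 168 176 157 147 144]
184 [226 224 214 176 164 144 135 122 121 121 122 143 170 168 147 145 166 176
 172 161 159 157 162 240 245 244]
188 [225 217 178 184 194 179 147 124 123 125 144 170 175 153 144 168 178 165
 160 163 162 154 133 
[... 2531 characters left out ...]

 166 165 164 161 162 118  74  71]
216 [239 238 235 229 223 215 211 206 203 204 192 176 173 174 185 186 175 178
 175 169 164 157 149 109  72  70]
220 [233 233 235 235 235 236 235 234 232 232 209 175 172 163 161 168 204 234
 236 235 235 228 202 132 108  84]
224 [224 225 230 234 235 235 234 234 234 233 202 171 175 199 205 165 157 167
 202 179 200 227 236 237 237 237]
228 [236 235 234 234 233 233 232 231 232 223 190 171 175 215 224 191 164 173
 210 225 227 227 227 229 230 231]
232 [234 233 232 231 232 233 234 235 235 216 182 173 168 168 167 169 173 179
 214 218 218 218 219 219 220 220]
236 [232 234 235 235 235 235 233 219 181 160 169 174 165 165 166 165 166 166
 178 194 196 197 198 200 202 204]
```

View pics/s9y.png

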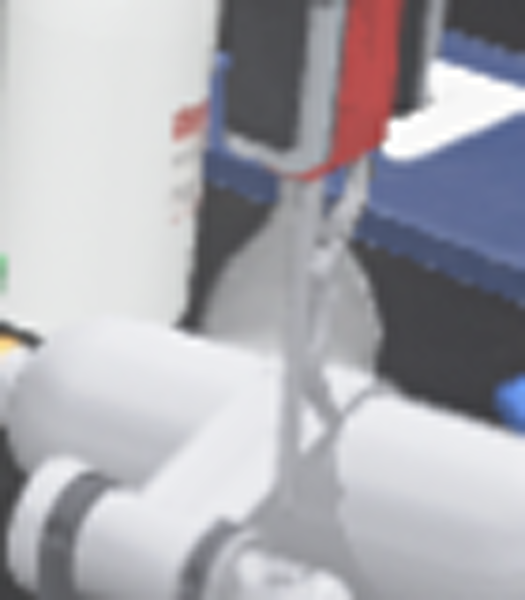

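View pics/s8y.png

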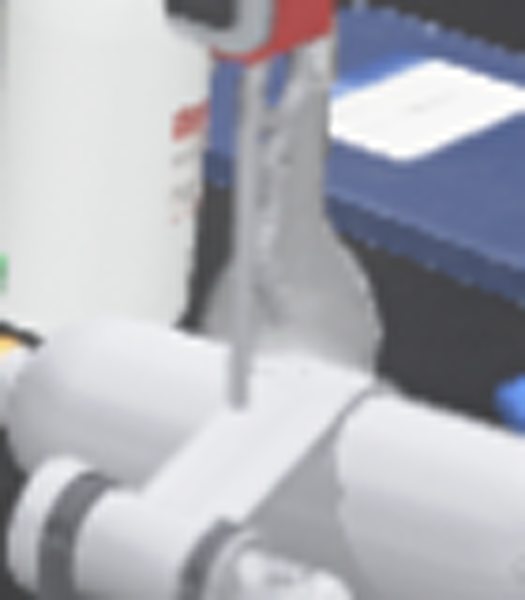

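move_arm(offset=[[-0.05, -0.14, -0.4], [-0.05, -0.14, -0.8], [-0.05, -0.14, -1.3], [-0.05, -0.14, -1.8], [-0.05, -0.14, -2.2]], delta_rot=[[0, 0, 0], [0, 0, 0], [0, 0, 0], [0, 0, 0], [0, 0, 0]], gripper=[0.2, 0.2, 0.2, 0.2, 0.2])

```text
clock: 11.12
position: [529.2, -131.3, 171.5]
tcp_rot: [0.026, 0.999, 0.026, 0.018]
contact_force: [-0.4, -0.8, -0.5]
grip_width: 0.345
```

```bash
python3 - <<'E'
from fit import *
s=ctrl.sense();print(s['contact_force'],s['position'],s['wrist_torque'])
snap('wrist','w10');snap('scene','s10')
for f,(r0,r1,c0,c1) in {'s10':(170,270,340,440),'w10':(130,240,210,310)}.items():
    i=cv2.imread(f'pics/{f}.png');a=i[r0:r1,c0:c1];k=min(800/a.shape[1],600/a.shape[0])
    cv2.imwrite(f'pics/{f}z.png',cv2.resize(a,None,fx=k,fy=k,interpolation=cv2.INTER_CUBIC))
E
```

```text
[-0.43 -0.79 -0.5 ] [ 529.16 -131.29  171.51] [-0.13  0.13 -0.  ]
```

View pics/w10z.png

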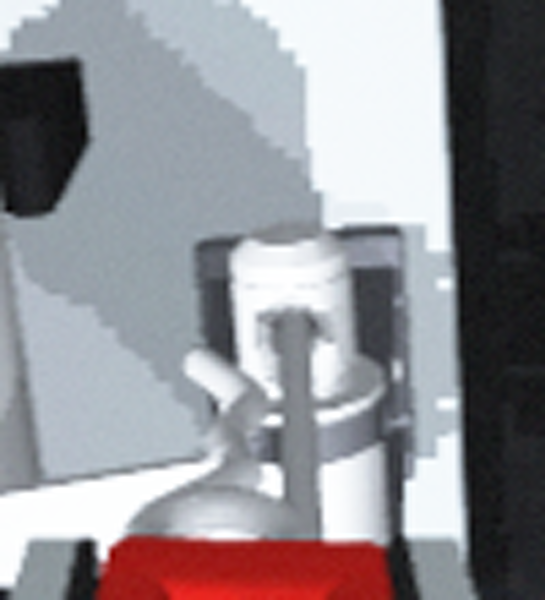

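View pics/s10z.png

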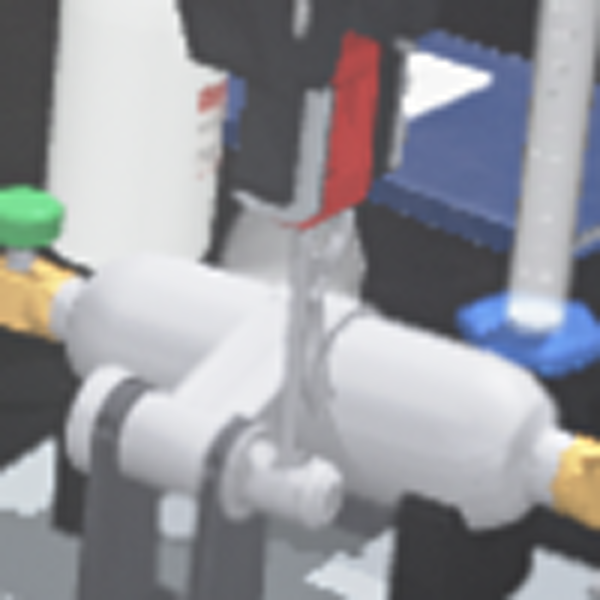

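move_arm(offset=[[0, 0, -0.4], [0, 0, -0.8], [0, 0, -1.2], [0, 0, -1.6], [0, 0, -2.0]], delta_rot=[[0, 0, 0], [0, 0, 0], [0, 0, 0], [0, 0, 0], [0, 0, 0]], gripper=[0.2, 0.2, 0.2, 0.2, 0.2])

```text
clock: 11.85
position: [529.5, -131.3, 151.5]
tcp_rot: [0.026, 0.999, 0.026, 0.018]
contact_force: [1.4, -0.3, 2.8]
grip_width: 0.34
```

```bash
python3 - <<'E'
from fit import *
s=ctrl.sense();print(s['contact_force'],s['position'],s['wrist_torque'])
snap('wrist','w11');snap('scene','s11')
a=[]
for f,(r0,r1,c0,c1) in {'s11':(170,270,340,440),'w11':(130,230,210,310)}.items():
    i=cv2.imread(f'pics/{f}.png');a.append(cv2.resize(i[r0:r1,c0:c1],(400,400),interpolation=cv2.INTER_CUBIC))
cv2.imwrite('pics/c11.png',np.hstack(a))
E
```

```text
[ 1.4  -0.31  2.84] [ 529.5  -131.33  151.52] [-0.07 -0.64 -0.05]
```

View pics/c11.png

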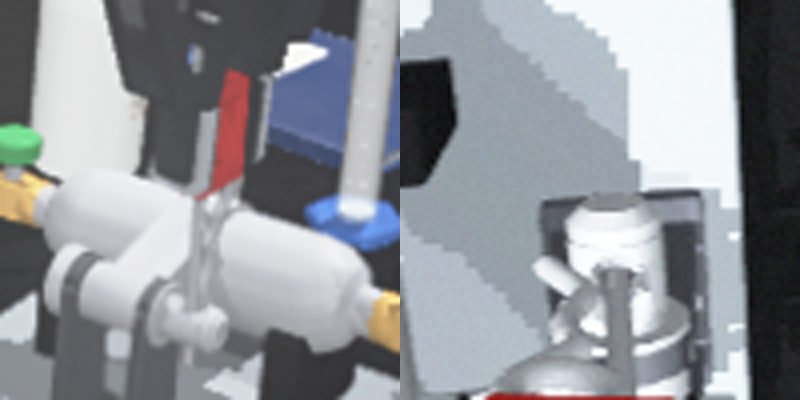

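move_arm(offset=[[0, 0, -0.4], [0, 0, -0.8], [0, 0, -1.2], [0, 0, -1.6]], delta_rot=[[0, 0, 0], [0, 0, 0], [0, 0, 0], [0, 0, 0]], gripper=[0.2, 0.2, 0.2, 0.2])

```text
clock: 12.45
position: [531.0, -131.1, 138.4]
tcp_rot: [0.025, 0.999, 0.026, 0.021]
contact_force: [-1.0, 3.2, 10.2]
grip_width: 0.339
```

move_arm(offset=[[0, 0, -0.5], [0, 0, -0.9], [0, 0, -1.2], [0, 0, -1.2]], delta_rot=[[0, 0, 0], [0, 0, 0], [0, 0, 0], [0, 0, 0]], gripper=[0.2, 0.2, 0.2, 0.2])

```text
clock: 12.95
position: [531.1, -131.0, 126.4]
tcp_rot: [0.025, 0.999, 0.026, 0.021]
contact_force: [1.4, 1.0, 1.9]
grip_width: 0.343
```

```bash
python3 - <<'E'
from fit import *
s=ctrl.sense();print(s['contact_force'],s['position'],s['wrist_torque'])
snap('wrist','w12');snap('scene','s12')
a=[]
for f,(r0,r1,c0,c1) in {'s12':(170,270,340,440),'w12':(150,290,180,320)}.items():
    i=cv2.imread(f'pics/{f}.png');a.append(cv2.resize(i[r0:r1,c0:c1],(400,400),interpolation=cv2.INTER_CUBIC))
cv2.imwrite('pics/c12.png',np.hstack(a))
fitgrip('w12',s['position']+[0,0,10])
E
```

```text
[1.44 1.   1.87] [ 531.14 -130.95  126.43] [ 0.29 -0.29  0.01]
w12 3794 cost 78.31265230275578 c [ 530.67 -131.76  135.81] rot deg [ 2.74 -1.57 -3.74] z axis [-0.03 -0.05  1.  ] x axis [ 1.   -0.07  0.03] rms sdf 1.4809361544709156
```

View pics/c12.png

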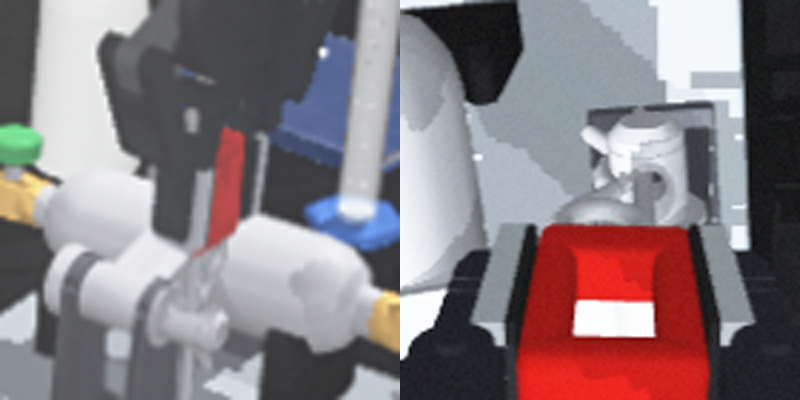

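move_arm(offset=[[0, 0, 0], [0, 0, 0], [0, 0, 0], [0, 0, 0]], delta_rot=[[0, 0, 0], [0, 0, 0], [0, 0, 0], [0, 0, 0]], gripper=[0.45, 0.6, 0.75, 0.75])

```text
clock: 13.55
position: [531.0, -131.0, 126.2]
tcp_rot: [0.025, 0.999, 0.026, 0.021]
contact_force: [-0.5, 0.5, 0.1]
grip_width: 0.75
```

```bash
python3 - <<'E'
from fit import *
s=ctrl.sense();print(s['contact_force'],s['position'],s['grip_width'])
snap('wrist','w13')
fitgrip('w13',s['position']+[0,0,10])
E
```

```text
[-0.54  0.45  0.05] [ 531.03 -131.03  126.23] 0.7498484512547076
w13 3783 cost 83.8647331619822 c [ 532.06 -131.91  135.75] rot deg [ 2.9  -0.74 -3.61] z axis [-0.01 -0.05  1.  ] x axis [ 1.   -0.06  0.01] rms sdf 1.506456801705025
```

View pics/w13.png

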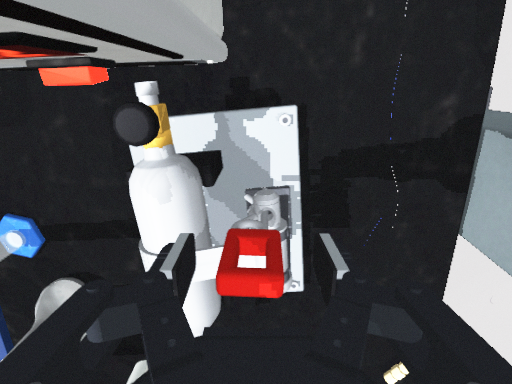

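Released; the grip stands free between the fingers. Lift away along y‑neutral, then move back.

move_arm(offset=[[0, 0, 1.5], [0, 0, 4], [0, 0, 7], [0, 1, 11], [0, 5, 12], [-1, 10, 12]], delta_rot=[[0, 0, 0], [0, 0, 0], [0, 0, 0], [0, 0, 0], [0, 0, 0], [0, 0, 0]], gripper=[0.75, 0.75, 0.75, 0.75, 0.75, 0.75])

```text
clock: 14.35
position: [521.6, -30.5, 248.7]
tcp_rot: [0.026, 0.999, 0.026, 0.022]
contact_force: [0.5, 0.6, -0.0]
grip_width: 0.747
```

```bash
python3 - <<'E'
from fit import *
s=ctrl.sense();print(s['contact_force'],s['position'],s['grip_width'])
snap('wrist','w14');snap('scene','s14')
a=[]
for f,(r0,r1,c0,c1) in {'s14':(170,270,340,440),'w14':(20,220,160,360)}.items():
    i=cv2.imread(f'pics/{f}.png');a.append(cv2.resize(i[r0:r1,c0:c1],(400,400),interpolation=cv2.INTER_CUBIC))
cv2.imwrite('pics/c14.png',np.hstack(a))
fitgrip('w14',[532,-132,136]);fitgrip('s14',[532,-132,136])
for c in('wrist','scene'):
  for n in('clip_grip','clip_seat','pin_head','small_a_grip'):
    print(c,n,[(np.round(x['position'],1),round(x['p'],2)) for x in search_frame(n,c)[:2]])
E
```

```text
[ 0.49  0.56 -0.05] [521.56 -30.51 248.72] 0.7470874495554819
w14 791 cost 21.722561263997445 c [ 531.92 -132.37  136.09] rot deg [-2.62 -1.27 -5.3 ] z axis [-0.02  0.05  1.  ] x axis [ 1.   -0.09  0.02] rms sdf 0.7283176544328281
s14 140 cost 100.70529832116952 c [ 534.67 -131.4   135.05] rot deg [ 0.81 18.44 -0.8 ] z axis [ 0.32 -0.02  0.95] x axis [ 0.95 -0.01 -0.32] rms sdf 1.9417181433815451
wrist clip_grip [(array([ 531.1, -129.7,  158.2]), 0.71)]
wrist clip_seat []
wrist pin_head [(array([523.1, -82.2,  89.1]), 0.69), (array([ 532.5, -128.1,  159.5]), 0.46)]
wrist small_a_grip []
scene clip_grip [(array([ 523.3, -133.3,  128.1]), 0.93)]
scene clip_seat [(array([451.2, 339. ,  87. ]), 0.64), (array([ 524.5, -135.7,  130.3]), 0.57)]
scene pin_head [(array([ 522.3, -134.7,   84.4]), 0.72)]
scene small_a_grip []
```

View pics/c14.png

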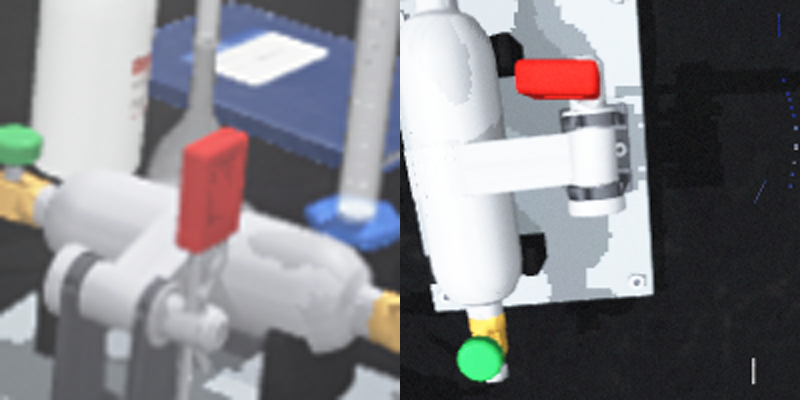

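```bash
python3 - <<'E'
from fit import *
im,W=cloud('w14');x,y,z=W[...,0],W[...,1],W[...,2]
c=(x>500)&(x<545)&(y>-100)&(y<-55)&(z>84)&(z<100);print('head face y',np.percentile(y[c],[98,99,100]))
im,W=cloud('s14');a,W0=cloud('scene0');R,G,B=[im[...,k].astype(int) for k in range(3)]
x,y,z=W[...,0],W[...,1],W[...,2];m=(B>120)&(R<90)&(x>390)&(x<500)&(y>280)&(y<380)&(z>60);print('blue',np.median(W[m],0),m.sum())
i=cv2.imread('pics/s14.png');cv2.imwrite('pics/s14z.png',np.hstack([cv2.resize(i[215:275,365:425],(400,400),interpolation=cv2.INTER_CUBIC),cv2.resize(i[165:235,145:215],(400,400),interpolation=cv2.INTER_CUBIC)]))
E
```

```text
head face y [-73.51 -73.29 -72.91]
blue [449.46 307.98  88.83] 347
```

View pics/s14z.png

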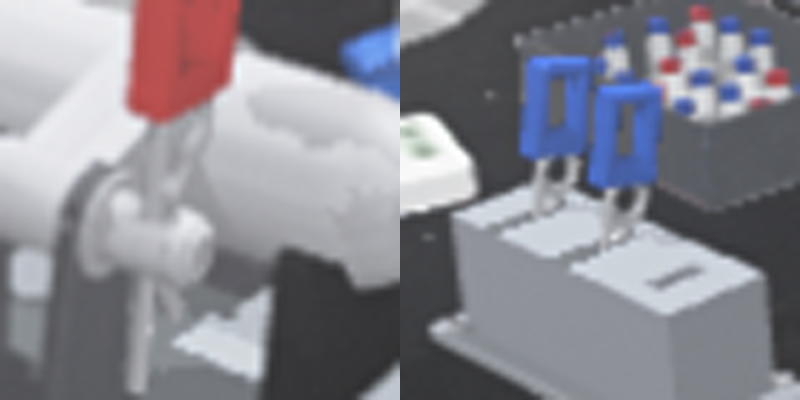

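```bash
python3 -c "
from cell import ctrl
print(ctrl.job_done()); print(ctrl.sense()['clock'])"
```

```text
the job is handed in; nothing more can be done
None
the job is handed in; nothing more can be done
```

I pushed the clevis pin home, pressed the red clip down through the cross hole until it snapped over the shank, and handed the job in. My last clock reading before that was 14.35 s, well inside the 54 s. `ctrl.job_done()` gave no verdict, so these are my own last measurements:

- **Pin:** the head face is at y ≈ -73 mm, against the ear as expected. When pushed, it stopped firmly at about 16 N.
- **Clip seating:** the press force rose to about 10 N and fell to about 2 N over the last millimetres, which is the snap. The grip centre is at z ≈ 136 mm, so the seat point is about 1 mm below the hole centre.
- **Clip legs:** the scene picture shows both legs below the shank, with the sprung leg narrowing and then flaring underneath it. I could not measure the sprung leg's angle itself.
- **Clip attitude:** the last wrist view puts it about 3° from upright. It stands about 7–8° off square to the pin (limit about 17°).
- **Rest of the scene:** both blue clips are still standing in the rack, and the gripper was clear with no contact force.

Two readings disagreed:

- **Lean in the scene camera:** a box fit of the red grip suggested an 18° lean, but it fitted poorly on few pixels. The edges in that same picture and the wrist-camera fit both show it upright.
- **Sideways offset:** taking the seat position from the wrist fit gives roughly 3–4 mm off the hole (limit 5 mm). The leg passes through an 8 mm hole, so the true offset should be smaller.

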